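# Load the blue label roll onto the label unwinder's spindle

## Task

The milk bottles need their blue labels next: take the blue label roll and mount it upright on the empty spindle of the label unwinder, with the spindle through its core and the roll standing flat on the disc. Lower it down onto the disc in the gripper rather than letting it drop, then let go, and leave the green and orange rolls standing where they are.

Things in the scene. Friction and masses are not known exactly. Their poses are not given: they have to be found in the camera images.
- blue_roll: the blue label roll to mount: upright hollow cylinder on the table, blue side and ends, small white label patches, brown card core. 58 mm outside diameter, 60 mm high, 40 mm through hole along z, about 0.14 kg, rigid; grip it across its outside from above, in any direction. Origin: centre of its underside; z up along the hole
- green_roll: a green label roll, same make and size as the blue one, standing on the table; to be left alone. Origin: centre of its underside, z up
- orange_roll: an orange label roll, same make and size as the blue one, standing on the table; to be left alone. Origin: centre of its underside, z up
- spindle_foot (a point): where the spindle's axis meets the top of the unwinder's disc; fixed, z up. Spindle: fixed dark steel pin, 16 mm diameter, tapered tip 70 mm above this point. Disc: aluminium, 110 mm diameter, top 30 mm above the table, on a grey plate 150 mm wide (y), from x = -75 to 195 mm, 22 mm thick. Two black posts on it at x = 140, y = +-45 mm end 29 mm above the disc; a low steel edge at x = 185 mm

How it is judged:
By the outcome, as a careful person would: the job done as asked, in the order asked, and still so for the second after the job is handed in, with the robot touching nothing.
It also fails if it takes over 38 s, if anything falls off the work surface, if the arm or the gripper's body presses on something with over 40 N, if the wrist force passes 120 N, or if a joint passes its speed limit or range.

## Robot

A 6-joint arm with a two-finger parallel gripper is mounted at the origin on the work surface. World frame = base frame: x ahead of the robot, y to its left, z up, the work surface at z = 0. Lengths are in m, angles in rad, forces in N, time in s.
With the tool pointing down it reaches from about 0.35 to 0.925 m from the base axis. Payload 6.4 kg.
Tool frame: the origin (TCP) lies at the very end of the fingers, on their centre line; the grasp point (between the pads) lies 19 mm behind it; z points along the fingers, y is the line along which they close (so a half turn about z gives the same grasp; the last joint's range is limited). The gripper opens to 85 mm and grips with 20 to 120 N. Pads are 22 mm wide; open, the fingers measure 114 mm over their backs; the gripper's body (76 mm by 85 mm) begins 54 mm behind the grasp point. The pads swing forward as they close: fully open they stand 13 mm farther back than shut.
Start: joints at [1.174, 0.245, 1.558, -0, 1.339, -0.174], TCP at [0.144, 0.634, 0.231] pointing down, gripper open.
Joint ranges: [-3.13, 3.13], [-1.02, 2.26], [0.13, 2.54], [-0.95, 4.09], [0.21, 2.88], [-2.74, 2.74]. Speed limits (rad/s): [2.57, 2.57, 3.14, 3.14, 3.14, 3.14].

## Interface

Orientations are given as a unit quaternion [w, x, y, z].
In Python, from station import robot gives the robot as it stands.
- The arm moves only by the tool step_arm, never from a script. Its argument "targets" is a list of rows, each a list of 7 numbers: the shift along the tool's x, y, z each as a share of 250 mm, from -1 to 1, then the turn, a rotation vector about the tool's x, y, z each as a share of 120 degrees, from -1 to 1, then the opening, from -1 (shut) to 1 (fully open). In form: [[tx, ty, tz, rx, ry, rz, fingers], ...]. A call has 1 to 5 rows; each row is the pose to reach, as a shift and turn from the pose commanded when the call began, along the tool's axes at that moment; what a row does not reach only later rows make up. A row lasts 1/10 s, in which the tool goes at most 50 mm and 8.59 degrees, less where a joint would pass 70% of its speed; a pose out of reach is approached as far as the arm can. A call with a number of a shift or a turn outside -1 to 1 is refused whole. A call with a gripper value outside its range is refused whole. The fingers move at their own pace and stop on an object; the grip force is fixed at half the most. Time passes only in rows, so rows that repeat a pose let the fingers close. It gives the time, the measured TCP pose, the force, the opening and the grip force at its end, in the units of the state.
- robot.read_state(): the state, without advancing time (a new reading comes with each control period).
- robot.capture(name): name is "scene" or "top" or "wrist"; returns the picture (420x560x3 uint8, red, green, blue); there is no depth.
- robot.camera_info(name): a dict with "camera_matrix" (3x3 intrinsics, pixels), "extrinsics" (4x4, takes a point from camera to world coordinates); the wrist camera has in their place "tool_from_camera" (4x4, takes a point from camera to tool coordinates, whose origin is the TCP and whose axes are the flange's). Camera axes: x right, y down, z forward; pixel columns grow to the right and rows downward; lengths in m; the calibration is good to about 2 mm. A picture is of the moment at which its call begins: read the wrist's pose just before it. camera_info takes no time and is no camera call.
- robot.close_job(): hands the job in; it is judged then, once.
The state is a dict: "time_s": time; "joint_pos": joint angles; "dq": joint speeds; "tau": joint torques, N m; "position": TCP position; "eef_rot": TCP orientation; "wrist_force": force on the tool from outside, world axes, zero at the start; "moment": the same for the moment, N m; "width": finger opening in m; "grasp_force": force on a finger pad.
Only numpy, scipy, OpenCV 4.12 (cv2) and the standard library are available. Lean on these libraries where they do the work, as an engineer would, in place of code of your own. Each camera call takes 0.05 s, during which the arm holds its last target. There are 200 camera calls.

## Working session

There is one attempt and no reset: what is moved stays moved. The work goes in short steps, Python scripts to look and compute and a tool call to move; the robot and the scene stay as the last step left them, time stands still between calls to the robot, and variables do not carry over. Pictures are saved under pics/ and viewed, at most 10 in all, crops included, and the job is handed in when it is done.

Besides the shell and the picture viewer there is one more tool, called after "Request:" by a JSON object that holds its "name" and its "arguments", one argument or row to a line. step_arm: Moves the arm, as the interface text tells. Its arguments: {"type":"object","properties":{"targets":{"type":"array","items":{"type":"array","items":{"type":"number","minimum":-1,"maximum":1}}}},"required":["targets"]}

```bash
mkdir -p pics
python3 - <<'E'
from station import robot
import cv2,numpy as np
s=robot.read_state();print(s['time_s'],s['position'],s['eef_rot'],s['width'])
a=robot.capture("scene");b=robot.capture("top")
cv2.imwrite('pics/scene.png',a[:,:,::-1]);cv2.imwrite('pics/top.png',b[:,:,::-1])
for n in("scene","top"):
  c=robot.camera_info(n);print(np.round(c['camera_matrix'],1).tolist(),np.round(c['extrinsics'],3).tolist())
print(np.round(robot.camera_info('wrist')['tool_from_camera'],3).tolist())
E
```

```text
0.0 [0.14338237 0.63341052 0.23014432] [-2.83198422e-04  1.11152053e-01  9.93802918e-01 -9.49750256e-04] 0.08517328263506625
[[448.1, 0.0, 272.0], [0.0, 448.1, 214.9], [0.0, 0.0, 1.0]] [[-0.615, 0.446, -0.65, 1.129], [0.789, 0.354, -0.503, 0.405], [0.006, -0.822, -0.569, 0.556], [0.0, 0.0, 0.0, 1.0]]
[[449.3, 0.0, 275.3], [0.0, 449.3, 207.1], [0.0, 0.0, 1.0]] [[0.015, -0.981, 0.194, 0.343], [-1.0, -0.013, 0.016, -0.035], [-0.013, -0.194, -0.981, 0.963], [0.0, 0.0, 0.0, 1.0]]
[[0.0, -0.947, -0.323, 0.083], [1.0, 0.0, -0.001, 0.001], [0.001, -0.323, 0.947, -0.142], [0.0, 0.0, 0.0, 1.0]]
```

View pics/scene.png

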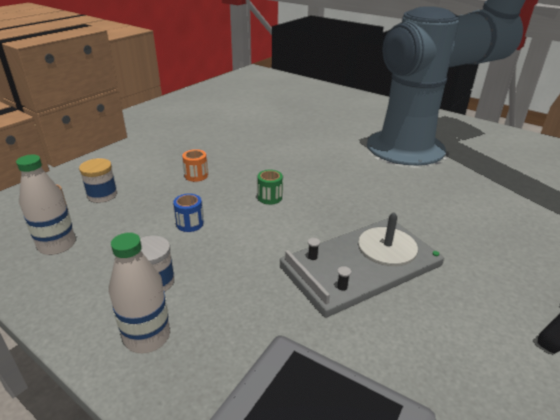

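View pics/top.png

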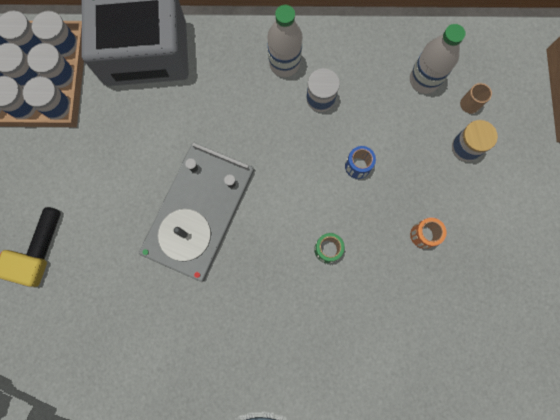

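The scene view shows the blue roll at (189,212), the green at (270,186), the orange at (195,165) and the disc at (388,246). In the top view the blue roll is at (361,162), the green at (330,248), the orange at (429,233), and the disc at (184,235) with its spindle.

```bash
cat > h.py <<'E'
import cv2,numpy as np
def ray(K,T,uv,z):
    d=T[:3,:3]@np.linalg.solve(K,[uv[0],uv[1],1]);o=T[:3,3]
    return o+d*(z-o[2])/d[2]
def fit(mask,near):
    n,l,st,c=cv2.connectedComponentsWithStats(mask.astype(np.uint8))
    i=min((i for i in range(1,n) if st[i,4]>60),key=lambda i:np.hypot(*(c[i]-near)))
    p=max(cv2.findContours((l==i).astype(np.uint8),cv2.RETR_EXTERNAL,cv2.CHAIN_APPROX_NONE)[0],key=len)
    return cv2.convexHull(p)[:,0]
E
python3 - <<'E'
from h import *
from station import robot
for n,q in(("top",dict(blue=(361,162),disc=(184,235),green=(330,248),orange=(429,233))),("scene",dict(blue=(189,212),disc=(388,246)))):
  I=cv2.imread(f'pics/{n}.png');H,S,V=cv2.split(cv2.cvtColor(I,cv2.COLOR_BGR2HSV))
  c=robot.camera_info(n);K=np.array(c['camera_matrix']);T=np.array(c['extrinsics'])
  R=dict(blue=(H>100)&(H<130)&(S>120),disc=(S<60)&(V>170),green=(H>50)&(H<80)&(S>100),orange=(H>3)&(H<20)&(S>150))
  for k,p in q.items():
    h=fit(R[k],p)
    z=.03 if k=='disc' else .06
    w=np.array([ray(K,T,u,z)[:2] for u in h]);(cx,cy),r=cv2.minEnclosingCircle(w.astype(np.float32))
    print(n,k,round(cx,4),round(cy,4),'r',round(r,4),h.min(0),h.max(0))
  if n=='top':
    print([ (u,ray(K,T,u,z).round(3)) for u,z in (((191,163),.059),((230,180),.059),((178,230),.1),((322,82),.08),((181,233),.1))])
E
```

```text
top blue 0.6214 -0.1946 r 0.0351 [346 146] [374 176]
top disc 0.4671 0.172 r 0.0544 [158 209] [209 260]
top green 0.4413 -0.1303 r 0.0286 [316 233] [343 261]
top orange 0.4762 -0.3344 r 0.028 [417 218] [444 245]
[((191, 163), array([0.614, 0.158, 0.059])), ((230, 180), array([0.578, 0.075, 0.059])), ((178, 230), array([0.466, 0.168, 0.1  ])), ((322, 82), array([ 0.789, -0.115,  0.08 ])), ((181, 233), array([0.46 , 0.162, 0.1  ]))]
scene blue 0.66 -0.1709 r 0.0639 [174 195] [202 231]
scene disc 0.468 0.1712 r 0.0542 [359 227] [417 262]
```

Request:
{"name": "step_arm", "arguments": {
  "targets": [
    [-0.65,-0.7,0,0,0,0,1],
    [-0.65,-0.7,0,0,0,0,1],
    [-0.65,-0.7,0,0,0,0,1],
    [-0.65,-0.7,0,0,0,0,1],
    [-0.65,-0.7,0,0,0,0,1]
  ]
}}

```text
time_s: 0.6
position: [0.264, 0.425, 0.2307]
eef_rot: [-0.0, 0.111, 0.994, -0.0]
wrist_force: [0.9, 0.4, 0.8]
width: 0.0859
grasp_force: 0.0
```

Request:
{"name": "step_arm", "arguments": {
  "targets": [
    [-0.65,-0.7,0,0,0,0,1],
    [-0.65,-0.7,0,0,0,0,1],
    [-0.65,-0.7,0,0,0,0,1],
    [-0.65,-0.7,0,0,0,0,1],
    [-0.65,-0.7,0,0,0,0,1]
  ]
}}

```text
time_s: 1.1
position: [0.3839, 0.2185, 0.2311]
eef_rot: [0.0, 0.112, 0.994, -0.0]
wrist_force: [0.5, 0.9, -1.2]
width: 0.0853
grasp_force: 0.0
```

Request:
{"name": "step_arm", "arguments": {
  "targets": [
    [-0.65,-0.7,0,0,0,0,1],
    [-0.65,-0.7,0,0,0,0,1],
    [-0.65,-0.7,0,0,0,0,1],
    [-0.65,-0.7,0,0,0,0,1],
    [-0.65,-0.7,0,0,0,0,1]
  ]
}}

```text
time_s: 1.6
position: [0.5038, 0.0116, 0.231]
eef_rot: [-0.0, 0.112, 0.994, -0.0]
wrist_force: [0.3, 0.0, 0.8]
width: 0.0856
grasp_force: 0.0
```

Request:
{"name": "step_arm", "arguments": {
  "targets": [
    [-0.65,-0.7,0,0,0,0,1],
    [-0.65,-0.7,0,0,0,0,1],
    [-0.65,-0.7,0,0,0,0,1],
    [-0.65,-0.7,0,0,0,0,1],
    [-0.65,-0.7,0,0,0,0,1]
  ]
}}

```text
time_s: 2.1
position: [0.6235, -0.195, 0.2305]
eef_rot: [-0.0, 0.112, 0.994, 0.0]
wrist_force: [0.2, -0.2, 0.2]
width: 0.0855
grasp_force: 0.0
```

```bash
cat >> h.py <<'E'
from scipy.spatial.transform import Rotation as Ro
def wrist(robot,name):
    s=robot.read_state();I=robot.capture("wrist")[:,:,::-1].copy();cv2.imwrite(name,I)
    c=robot.camera_info("wrist");E=np.eye(4);q=np.array(s['eef_rot'])
    E[:3,:3]=Ro.from_quat(q[[1,2,3,0]]).as_matrix();E[:3,3]=s['position']
    return I,np.array(c['camera_matrix']),E@np.array(c['tool_from_camera']),E,s
E
python3 - <<'E'
from h import *
from station import robot
I,K,T,E,s=wrist(robot,'pics/w1.png')
H,S,V=cv2.split(cv2.cvtColor(I,cv2.COLOR_BGR2HSV))
print(s['position'],np.round(E[:3,:3],3).tolist())
near=K@np.linalg.inv(T)[:3]@[.6225,-.193,.06,1];near=near[:2]/near[2]
m=(H>100)&(H<130)&(S>110)
h=fit(m,near);print(near,h.min(0),h.max(0))
# brown bore rim (edge at z=.06)
b=(((H<20)|(H>170))&(S>60))
h2=fit(b,near);print('bore',h2.min(0),h2.max(0))
for h,z in((h,.06),(h2,.06)):
  w=np.array([ray(K,T,u,z)[:2] for u in h]).astype(np.float32);print(cv2.minEnclosingCircle(w))
E
```

```text
[ 0.62347524 -0.19495226  0.23048897] [[-0.975, 0.222, -0.001], [0.222, 0.975, 0.0], [0.001, 0.0, -1.0]]
[277.95124642 181.97041291] [246 155] [298 214]
bore [253 171] [292 208]
((0.625010073184967, -0.19861599802970886), 0.032848916947841644)
((0.6296457648277283, -0.20064617693424225), 0.021199524402618408)
```

View pics/w1.png

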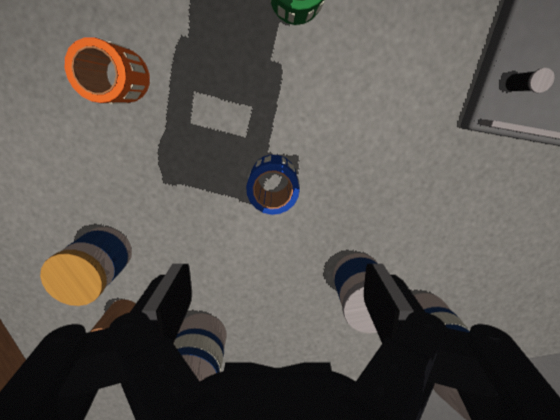

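The wrist view shows the blue roll below the hand, with its ring at (273,190) and its bore centred at about (272,190). No neighbour is near the fingers. The bore radius measured 21 mm against the nominal 20 mm.

Request:
{"name": "step_arm", "arguments": {
  "targets": [
    [-0.026,-0.015,0.17,0,0,0,1],
    [-0.026,-0.015,0.34,0,0,0,1],
    [-0.026,-0.015,0.5,0,0,0,1],
    [-0.026,-0.015,0.6,0,0,0,1],
    [-0.026,-0.015,0.65,0,0,0,1]
  ]
}}

```text
time_s: 2.65
position: [0.6262, -0.1963, 0.0648]
eef_rot: [-0.003, 0.111, 0.994, 0.001]
wrist_force: [0.4, 0.0, 1.0]
width: 0.0856
grasp_force: 0.0
```

Request:
{"name": "step_arm", "arguments": {
  "targets": [
    [0,0,0.05,0,0,0,1],
    [0,0,0.1,0,0,0,1],
    [0,0,0.15,0,0,0,1],
    [0,0,0.175,0,0,0,1],
    [0,0,0.175,0,0,0,1]
  ]
}}

```text
time_s: 3.15
position: [0.6279, -0.1972, 0.0242]
eef_rot: [-0.001, 0.111, 0.994, 0.0]
wrist_force: [0.1, -0.1, -0.9]
width: 0.0855
grasp_force: 0.0
```

Request:
{"name": "step_arm", "arguments": {
  "targets": [
    [0,0,0,0,0,0,-0.2],
    [0,0,0,0,0,0,-0.2],
    [0,0,0,0,0,0,-0.2],
    [0,0,0,0,0,0,-0.2],
    [0,0,0,0,0,0,-0.2]
  ]
}}

```text
time_s: 3.65
position: [0.6296, -0.1981, 0.0266]
eef_rot: [0.001, 0.111, 0.994, -0.001]
wrist_force: [-0.2, 0.9, 6.2]
width: 0.0564
grasp_force: 64.2
```

Request:
{"name": "step_arm", "arguments": {
  "targets": [
    [0,0,0,0,0,0,-0.2],
    [0,0,0,0,0,0,-0.2],
    [0,0,0,0,0,0,-0.2],
    [0,0,0,0,0,0,-0.2],
    [0,0,0,0,0,0,-0.2]
  ]
}}

```text
time_s: 4.15
position: [0.6296, -0.1981, 0.0266]
eef_rot: [0.001, 0.111, 0.994, -0.001]
wrist_force: [0.2, -0.5, 6.5]
width: 0.0564
grasp_force: 64.3
```

Request:
{"name": "step_arm", "arguments": {
  "targets": [
    [0,0,-0.05,0,0,0,-0.2],
    [0,0,-0.2,0,0,0,-0.2],
    [0,0,-0.4,0,0,0,-0.2],
    [0,0,-0.6,0,0,0,-0.2],
    [0,0,-0.7,0,0,0,-0.2]
  ]
}}

```text
time_s: 4.65
position: [0.6298, -0.198, 0.2059]
eef_rot: [0.003, 0.111, 0.994, -0.001]
wrist_force: [0.9, -0.4, -1.9]
width: 0.0565
grasp_force: 64.3
```

Request:
{"name": "step_arm", "arguments": {
  "targets": [
    [0,0,-0.08,0,0,0,-0.2],
    [0,0,-0.08,0,0,0,-0.2]
  ]
}}

```text
time_s: 4.85
position: [0.6297, -0.198, 0.2242]
eef_rot: [0.003, 0.111, 0.994, -0.001]
wrist_force: [0.6, -0.1, -1.3]
width: 0.0565
grasp_force: 64.3
```

Run:
```python
from h import *
from station import robot
I,K,T,E,s=wrist(robot,'pics/w2.png')
np.savez('w2.npz',K=K,T=T,E=E)
print(s['position'],s['wrist_force'],s['width'],np.round(E[:3,:3],4).tolist())
d=np.array([.4671,.1715,0])-np.array(s['position']);print('tool shift',(E[:3,:3].T@d)/.25)
```

```text
[ 0.6297024  -0.19802072  0.22415474] [ 0.55451734 -0.12927661 -1.29786802] 0.05646804542962392 [[-0.9753, 0.2208, 0.0056], [0.2208, 0.9753, -0.0029], [-0.0061, -0.0016, -1.0]]
tool shift [0.9661955  1.29939264 0.88866875]
```

View pics/w2.png

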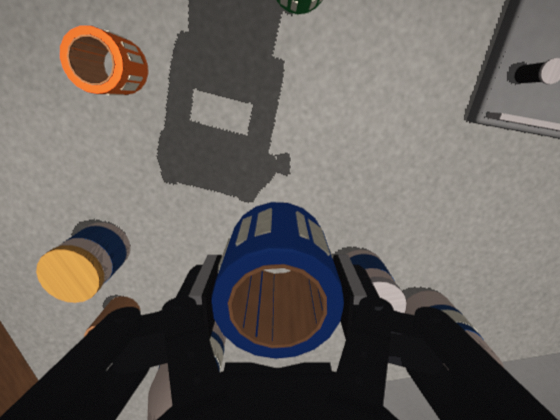

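The view shows the blue roll held straight between the pads. Its bore is centred at about (278,305), and the hole is clear.

Run:
```python
from h import *
d=np.load('w2.npz');I=cv2.imread('pics/w2.png');H,S,V=cv2.split(cv2.cvtColor(I,cv2.COLOR_BGR2HSV))
Tc=np.linalg.inv(d['E'])@d['T']
b=(((H<20)|(H>170))&(S>50));h=fit(b,(278,305));o=fit((H>100)&(H<130)&(S>110),(278,270))
print(h.min(0),h.max(0),o.min(0),o.max(0))
for h in (h,o[o[:,1]>290]):
  w=np.array([ray(d['K'],Tc,u,-.0334)[:2] for u in h]).astype(np.float32)
  A=np.c_[2*w,np.ones(len(w))];s=np.linalg.lstsq(A,(w**2).sum(1),rcond=None)[0]
  print(cv2.minEnclosingCircle(w),s[:2],np.sqrt(s[2]+s[0]**2+s[1]**2))
```

```text
[228 264] [326 347] [211 203] [343 357]
((-0.0010206951992586255, 0.0009715132764540613), 0.021524649113416672) [-0.00103262  0.00108606] 0.02123238982225336
((4.502851516008377e-05, 0.0009221695363521576), 0.028647005558013916) [0.00032892 0.00094731] 0.028445488351657767
```

Request:
{"name": "step_arm", "arguments": {
  "targets": [
    [0.483,0.65,0,0,0,0,-0.2],
    [0.483,0.65,0,0,0,0,-0.2],
    [0.483,0.65,0,0,0,0,-0.2],
    [0.483,0.65,0,0,0,0,-0.2],
    [0.483,0.65,0,0,0,0,-0.2]
  ]
}}

```text
time_s: 5.4
position: [0.5428, -0.0076, 0.217]
eef_rot: [-0.003, 0.109, 0.994, 0.001]
wrist_force: [0.0, 0.3, -1.1]
width: 0.0568
grasp_force: 64.4
```

Request:
{"name": "step_arm", "arguments": {
  "targets": [
    [0.483,0.65,0,0,0,0,-0.2],
    [0.483,0.65,0,0,0,0,-0.2],
    [0.483,0.65,0,0,0,0,-0.2],
    [0.483,0.65,0,0,0,0,-0.2],
    [0.483,0.65,0,0,0,0,-0.2]
  ]
}}

```text
time_s: 5.9
position: [0.4614, 0.1764, 0.2179]
eef_rot: [-0.002, 0.108, 0.994, 0.0]
wrist_force: [0.2, -0.6, -1.5]
width: 0.0565
grasp_force: 64.7
```

Request:
{"name": "step_arm", "arguments": {
  "targets": [
    [-0.024,-0.022,0,0,0,0,-0.2],
    [-0.024,-0.022,0,0,0,0,-0.2],
    [-0.024,-0.022,0,0,0,0,-0.2]
  ]
}}

```text
time_s: 6.2
position: [0.4699, 0.1646, 0.2195]
eef_rot: [-0.001, 0.113, 0.994, -0.0]
wrist_force: [0.5, -0.1, -2.3]
width: 0.0564
grasp_force: 64.7
```

Run:
```python
from h import *
from station import robot
I,K,T,E,s=wrist(robot,'pics/w3.png')
print(s['position'],s['wrist_force'],np.round(E[:3,:3],4).tolist())
p=np.array([E@[0,.001,z,1] for z in(.0266,-.0334)])[:,:3];print('roll axis bottom/top',p.round(4))
H,S,V=cv2.split(cv2.cvtColor(I,cv2.COLOR_BGR2HSV))
# disc outline (white) as seen past the roll, circle fit at z=.03
m=((S<60)&(V>150)).astype(np.uint8)
for z,q in((.1,(0.467,.1715)),(.03,(.467,.1715))):
  c=K@np.linalg.inv(T)[:3]@[*q,z,1];print(c[:2]/c[2])
cv2.imwrite('pics/top3.png',robot.capture('top')[:,:,::-1])
v=np.hstack([cv2.resize(I,(400,300)),cv2.resize(cv2.imread('pics/top3.png')[120:330,80:360],(400,300))]);cv2.imwrite('pics/v3.png',v)
```

```text
[0.46990732 0.164619   0.21946749] [ 0.47422622 -0.1397251  -2.29815871] [[-0.9746, 0.2237, -0.001], [0.2237, 0.9746, -0.0003], [0.001, -0.0005, -1.0]]
roll axis bottom/top [[0.4701 0.1656 0.1929]
 [0.4702 0.1656 0.2529]]
[282.99275412 193.13240334]
[281.94315143 175.1008397 ]
```

View pics/v3.png

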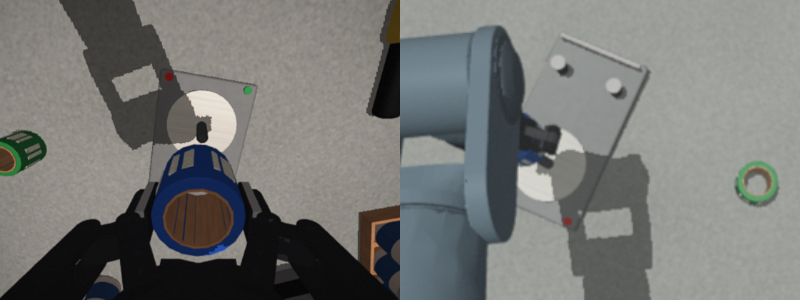

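The wrist half shows the spindle at about (283,190) in full-size pixels, where the disc fix predicts it. The top half shows the spindle just off the hand.

Request:
{"name": "step_arm", "arguments": {
  "targets": [
    [0.017,0.021,0.1,0,0,0,-0.2],
    [0.017,0.021,0.2,0,0,0,-0.2],
    [0.017,0.021,0.28,0,0,0,-0.2],
    [0.017,0.021,0.28,0,0,0,-0.2],
    [0.017,0.021,0.28,0,0,0,-0.2]
  ]
}}

```text
time_s: 6.8
position: [0.4667, 0.1718, 0.1504]
eef_rot: [-0.0, 0.112, 0.994, -0.0]
wrist_force: [0.3, -0.1, -0.4]
width: 0.0565
grasp_force: 64.7
```

Run:
```python
from h import *
from station import robot
I,K,T,E,s=wrist(robot,'pics/w4.png')
print(s['position'],s['wrist_force'],(E@[0,.001,.0266,1]).round(4),np.round(E[:3,2],4))
S_=robot.capture('scene')[:,:,::-1]
v=np.hstack([I[120:420,80:480],cv2.resize(S_[150:300,290:490],(400,300))]);cv2.imwrite('pics/v4.png',v)
```

```text
[0.46668195 0.17178645 0.15035217] [ 0.2944306  -0.12226093 -0.4067387 ] [0.4669 0.1728 0.1238 1.    ] [-1.e-04 -0.e+00 -1.e+00]
```

View pics/v4.png

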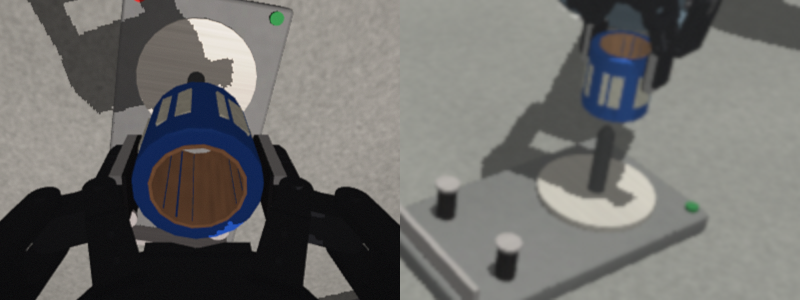

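Run:
```python
from h import *
from station import robot
c=robot.camera_info('scene');K=np.array(c['camera_matrix']);T=np.array(c['extrinsics'])
P=lambda p:(lambda q:q[:2]/q[2])(K@np.linalg.inv(T)[:3]@[*p,1])
I=cv2.imread('pics/v4.png')[:,400:];g=cv2.cvtColor(I,cv2.COLOR_BGR2HSV)
for z in(.03,.05,.075,.095,.1):
  u=P((.4673,.1715,z));v=[(u[0]-290)*2,(u[1]-150)*2];r=int(v[1]);d=np.where(g[r,:,2]<75)[0];d=d[(d>170)&(d<240)]
  print(z,np.round(v,1),'dark',(d.min(),d.max()) if len(d) else None)
b=((g[:,:,0]>100)&(g[:,:,0]<130)&(g[:,:,1]>130))
for z in(.135,.145):
  u=P((.4669,.1728,z));v=[(u[0]-290)*2,(u[1]-150)*2];d=np.where(b[int(v[1])])[0];print(z,np.round(v,1),d.min(),d.max(),(d.min()+d.max())/2)
```

```text
0.03 [196.  187.3] dark (np.int64(188), np.int64(203))
0.05 [199.3 170.5] dark (np.int64(191), np.int64(207))
0.075 [203.5 148.8] dark (np.int64(175), np.int64(217))
0.095 [207.  130.9] dark (np.int64(198), np.int64(214))
0.1 [207.9 126.3] dark (np.int64(201), np.int64(211))
0.135 [215.9  93.8] 191 233 212.0
0.145 [217.8  84.1] 192 235 213.5
```

The spindle and the held roll project within about 2 mm of where they should be in the second view, so I'm lowering.

Request:
{"name": "step_arm", "arguments": {
  "targets": [
    [-0.003,-0.005,0.06,0,0,0,-0.2],
    [-0.003,-0.005,0.13,0,0,0,-0.2],
    [-0.003,-0.005,0.2,0,0,0,-0.2],
    [-0.003,-0.005,0.27,0,0,0,-0.2],
    [-0.003,-0.005,0.31,0,0,0,-0.2]
  ]
}}

```text
time_s: 7.4
position: [0.4672, 0.1708, 0.0726]
eef_rot: [0.0, 0.111, 0.994, 0.0]
wrist_force: [0.1, 0.4, -1.7]
width: 0.0568
grasp_force: 64.7
```

Request:
{"name": "step_arm", "arguments": {
  "targets": [
    [0,0,0.01,0,0,0,-0.2],
    [0,0,0.02,0,0,0,-0.2],
    [0,0,0.03,0,0,0,-0.2],
    [0,0,0.04,0,0,0,-0.2],
    [0,0,0.04,0,0,0,-0.2]
  ]
}}

```text
time_s: 7.9
position: [0.4668, 0.1709, 0.0626]
eef_rot: [0.0, 0.111, 0.994, 0.0]
wrist_force: [1.2, 0.4, -0.9]
width: 0.0569
grasp_force: 64.7
```

Free of contact, with about 6 mm to go.

Request:
{"name": "step_arm", "arguments": {
  "targets": [
    [0,0,0.006,0,0,0,-0.2],
    [0,0,0.012,0,0,0,-0.2],
    [0,0,0.018,0,0,0,-0.2],
    [0,0,0.022,0,0,0,-0.2],
    [0,0,0.022,0,0,0,-0.2]
  ]
}}

```text
time_s: 8.4
position: [0.4666, 0.1708, 0.0568]
eef_rot: [-0.0, 0.111, 0.994, -0.0]
wrist_force: [-0.4, 1.1, -2.3]
width: 0.0564
grasp_force: 64.7
```

Request:
{"name": "step_arm", "arguments": {
  "targets": [
    [0,0,0.003,0,0,0,-0.2],
    [0,0,0.005,0,0,0,-0.2],
    [0,0,0.005,0,0,0,-0.2]
  ]
}}

```text
time_s: 8.7
position: [0.4669, 0.1709, 0.0566]
eef_rot: [-0.0, 0.111, 0.994, -0.0]
wrist_force: [-4.8, -0.3, 5.9]
width: 0.0564
grasp_force: 65.6
```

Request:
{"name": "step_arm", "arguments": {
  "targets": [
    [0,0,0.003,0,0,0,-0.2],
    [0,0,0.003,0,0,0,-0.2],
    [0,0,0.003,0,0,0,-0.2]
  ]
}}

```text
time_s: 9.0
position: [0.4669, 0.1709, 0.0566]
eef_rot: [-0.0, 0.111, 0.994, -0.0]
wrist_force: [-7.0, -1.8, 13.3]
width: 0.0561
grasp_force: 66.2
```

The roll is in contact with the disc at the expected height, so I'm opening.

Request:
{"name": "step_arm", "arguments": {
  "targets": [
    [0,0,0,0,0,0,1],
    [0,0,0,0,0,0,1],
    [0,0,0,0,0,0,1],
    [0,0,0,0,0,0,1],
    [0,0,0,0,0,0,1]
  ]
}}

```text
time_s: 9.5
position: [0.4667, 0.1708, 0.0549]
eef_rot: [-0.0, 0.111, 0.994, -0.0]
wrist_force: [0.5, -0.4, -0.4]
width: 0.0853
grasp_force: 0.0
```

Request:
{"name": "step_arm", "arguments": {
  "targets": [
    [0,0,-0.05,0,0,0,1],
    [0,0,-0.15,0,0,0,1],
    [0,0,-0.3,0,0,0,1],
    [0,0,-0.5,0,0,0,1],
    [0,0,-0.6,0,0,0,1]
  ]
}}

```text
time_s: 10.0
position: [0.4686, 0.1711, 0.2106]
eef_rot: [0.004, 0.111, 0.994, 0.001]
wrist_force: [1.1, 0.3, -0.2]
width: 0.0858
grasp_force: 0.0
```

Run:
```python
from h import *
from station import robot
I,K,T,E,s=wrist(robot,'pics/w5.png');print(s['position'],s['wrist_force'],s['width'],s['time_s'])
S_=robot.capture('scene')[:,:,::-1]
v=np.hstack([cv2.resize(I,(400,300)),cv2.resize(S_[150:300,230:430],(400,300))]);cv2.imwrite('pics/v5.png',v)
```

```text
[0.46861416 0.17114299 0.21058648] [ 1.05043531  0.328525   -0.16085215] 0.08580532033957741 10.0
```

View pics/v5.png

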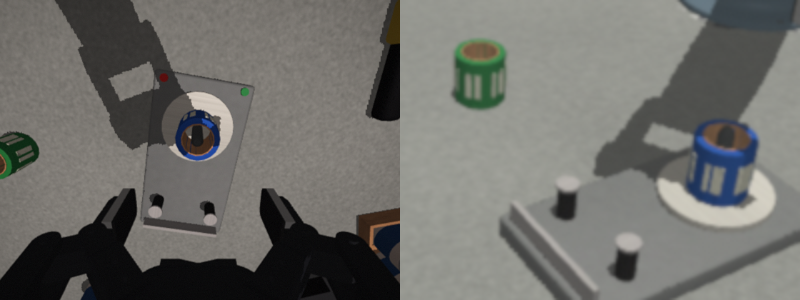

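Both halves show the blue roll upright and flat on the disc with the spindle through its core: wrist (198,135), scene (722,160). The green roll is still standing and the gripper is clear.

Request:
{"name": "step_arm", "arguments": {
  "targets": [
    [0,0,-0.1,0,0,0,1],
    [0,0,-0.1,0,0,0,1],
    [0,0,-0.1,0,0,0,1]
  ]
}}

```text
time_s: 10.4
position: [0.4666, 0.1708, 0.2295]
eef_rot: [-0.0, 0.111, 0.994, -0.0]
wrist_force: [-0.7, 0.2, 0.5]
width: 0.0856
grasp_force: 0.0
```

```bash
python3 -c "
from station import robot
print(robot.close_job())"
```

```text
the job is handed in; nothing more can be done
None
```

The blue roll stands flat on the disc with the spindle through its core, lowered in the gripper and released; I never touched the green and orange rolls, and I handed the job in at about 10.4 s.

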